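# Draw down the drying cupboard's hatch with the hatch pole

### The arm

A 6-joint arm with a two-finger parallel gripper is mounted at the origin on a cart in front of the work surface, level with it; the furniture and walls round the work are solid. World frame = base frame: x ahead of the robot, y to its left, z up, the work surface at z = 0. Lengths are in m, angles in rad, forces in N, time in s.
With the tool pointing down it reaches from about 0.35 to 1 m from the base axis. Payload 7.1 kg.
Tool frame: the origin (TCP) lies at the very end of the fingers, on their centre line; the grasp point (between the pads) lies behind it (r.grasp_offset is the z of the grasp point in the tool frame, in m); z points along the fingers, y is the line along which they close (so a half turn about z gives the same grasp; the last joint's range is limited). The gripper opens to 85 mm and grips with 20 to 120 N. Pads are 22 mm wide; open, the fingers measure 114 mm over their backs; the gripper's body (76 mm by 85 mm) begins 54 mm behind the grasp point. The pads swing forward as they close: fully open they stand 13 mm farther back than shut.
Start: joints at [1.308, 0.423, 1.63, -0, 1.089, -0.019], TCP at [0.151, 0.607, 0.231] pointing down, gripper open.
Joint ranges: [-3, 3], [-0.9, 2.11], [0.09, 2.58], [-1.31, 4.45], [0.11, 2.69], [-2.54, 2.54]. Speed limits (rad/s): [2.39, 2.39, 3.01, 3.14, 3.14, 3.14].

### API

Orientations are given as a rotation vector (axis times angle).
In Python, from bench import readout, cams, workorder, r gives the robot as it stands.
- The arm moves only by the tool apply_moves, never from a script. Its argument "steps" is a list of rows, each an object of numbers: "tx", "ty", "tz": the shift along the tool's x, y, z in mm; "rx", "ry", "rz": the turn, a rotation vector about the tool's x, y, z in degrees; "hand": the opening, from 0 (shut) to 1 (fully open). In form: [{"tx": .., "ty": .., "tz": .., "rx": .., "ry": .., "rz": .., "hand": ..}, ...]. A call has 1 to 5 rows; each row shifts and turns the commanded pose from where the row before left it, along the tool's axes as they then stand; what a row does not reach is not made up. A row lasts 1/12 s, in which the tool goes at most 41.7 mm and 7.16 degrees, less where a joint would pass 70% of its speed; a pose out of reach is approached as far as the arm can. A call is refused whole if a number of a shift passes 41.7 or a number of a turn 7.16, either way. A call with a gripper value outside its range is refused whole. The fingers move at their own pace and stop on an object; "newtons" is the grip in N (left out, the last holds). Time passes only in rows, so rows that do not move let the fingers close. It gives the time, the measured TCP pose, the force, the opening and the grip force at its end, in the units of the state.
- readout.read_state(): the state, without advancing time (a new reading comes with each control period).
- cams.capture(name): name is "scene" or "top" or "wrist"; returns the picture (400x640x3 uint8, blue, green, red); there is no depth.
- cams.calibration(name): a dict with "fx", "fy", "cx", "cy" (pixels), "k1" (the pictures are not rectified: a ray, as slopes to the right and down, at radius r is drawn at 1 + k1 r^2 times it, then the intrinsics apply), "R" (3x3) and "t" (3): a world point X has camera coordinates R X + t; the wrist camera has in their place "mount" (4x4, takes a point from camera to tool coordinates, whose origin is the TCP and whose axes are the flange's). Camera axes: x right, y down, z forward; pixel columns grow to the right and rows downward; lengths in m; the calibration is good to about 2 mm. A picture is of the moment at which its call begins: read the wrist's pose just before it. calibration takes no time and is no camera call.
- workorder.hand_in(): hands the job in; it is judged then, once.
The state is a dict: "t": time; "joint_pos": joint angles; "dq": joint speeds; "tau": joint torques, N m; "position": TCP position; "tcp_rot": TCP orientation; "ft_force": force on the tool from outside, world axes, zero at the start; "moment": the same for the moment, N m; "finger_gap": opening from 0.0 (shut) to 1.0 (fully open); "finger_force": force on a finger pad.
Only numpy, scipy, OpenCV 4.12 (cv2) and the standard library are available. Lean on these libraries where they do the work, as an engineer would, in place of code of your own. Each camera call takes 0.05 s, during which the arm holds its last target. There are 200 camera calls.

### The job

Open the hatch of the drying cupboard with the hatch pole: pick the pole up by its wooden grip, feel for the steel eye, which is clamped higher or lower in its slotted plate, slip the hook into it from the right, and pull gently (20 N at most) until the catch gives. Let the hatch down on the hook, without dropping it, until it rests fully open on its brackets, then unhook the pole and lay it flat on the bench, clear of the cupboard. Only the pole may touch the cupboard; leave the other things on the bench where they are.

Things in the scene. Friction and masses are not known exactly. Their poses are not given: they have to be found in the camera images.
- cupboard: plywood drying cupboard, 185 mm deep, 340 wide, 350 high. Origin on the bench, mid-width in its front plane; x points into it (away from the robot), y left, z up. Open bay with bowls below; above it the shut hatch, z 171 to 321 mm, 336 wide, 12 thick, outer face at x = -12 mm. Top board overhangs to x = -12 mm. Two brackets at y = +-155 stick out 66 mm under the hinge to carry the open hatch
- hatch (a joint): hinge angle, rad: 0 shut, 1.57 fully open (level, on the brackets); the top swings out and down toward the robot. A sprung roller catch holds it shut: after 1 mm of play it gives at a steady pull of 5 to 10 N at the eye and is passed at 0.12 rad. Past it the 0.22 kg hatch falls open and slams unless held back (1 to 2 N at the eye); once open it stays
- eye_plate (a point): middle of the eye's range: at mid-width, shut 15 mm in front of the hatch's outer face and 98 mm above the hinge; turns with the hatch (axes: the cupboard's when shut). The eye is clamped in the slot of a plate (2 mm thick, 24 wide, 96 high): its hole's centre is up to 28 mm above or below this point, unreported. Hole 10.5 mm, runs sideways, parallel to the hinge; ring 19.6 mm over all, wire 4.4
- hatch_hinge (a point): point on the hinge axis at mid-width of the hatch; the axis runs along the cupboard's y, in its front plane, 170 mm above the bench
- pole: hatch pole, about 0.11 kg, lying flat: flat-sided wooden grip 20 mm wide, 28 high, from x = -115 to +45 mm; brass ferrule to x = 68; 7 mm round steel bar to x = 130, bent square to the left (+y) into a hook with a square-cut end (tip at y = 28). Bar and hook axes at z = 14 mm. Origin on the underside of the grip, near the balance point; x along the pole to the hook, z up
- hook (a point): point on the axis of the hook's bent end, 15 mm from the axis of the bar: 130 mm ahead (x), 15 mm to the left (y) and 14 mm above (z) the pole's origin
- celadon_bowl: small glazed bowl, 89 mm across, 47 high; origin under its middle; a bystander
- eraser: block eraser 22 x 46 x 13 mm; a bystander
- pencil: pencil, 135 mm long; a bystander
- gesso_jar: open white jar, 54 mm across, 95 high; a bystander
- jar_lid: jar lid, 50 mm across, 14 high; a bystander
- tube_big: big paint tube lying down, 42 x 125 x 36 mm; a bystander
- cork_block: cork sanding block 33 x 46 x 42 mm; a bystander

How it is judged:
By the outcome, as a careful person would: the job done as asked, in the order asked, and still so for the second after the job is handed in, with the robot touching nothing.
It also fails if it takes over 72 s, if anything falls off the work surface, if the arm or the gripper's body presses on something with over 40 N, if the wrist force passes 120 N, or if a joint passes its speed limit or range.

## Working session

There is one attempt and no reset: what is moved stays moved. The work goes in short steps, Python scripts to look and compute and a tool call to move; the robot and the scene stay as the last step left them, time stands still between calls to the robot, and variables do not carry over. Pictures are saved under pics/ and viewed, at most 10 in all, crops included, and the job is handed in when it is done.

Besides the shell and the picture viewer there is one more tool, called after "Emit:" as name([rows], argument=value, ...), one row to a line, values as JSON. apply_moves: Moves the arm, as the interface text tells. Its arguments: {"type":"object","properties":{"steps":{"type":"array"},"newtons":{"type":"number"}},"required":["steps"]}

```bash
ls; mkdir -p pics; python3 - <<'E'
from bench import readout,cams,workorder,r
import cv2,numpy as np
np.set_printoptions(precision=4,suppress=True)
print(readout.read_state()); print(r.grasp_offset)
for n in ["scene","top","wrist"]:
    print(n,cams.calibration(n))
for n in ["scene","top"]: cv2.imwrite(f"pics/{n}0.png",cams.capture(n))
E
```

```text
pics
{'t': 0.0, 'joint_pos': array([ 1.308 ,  0.4239,  1.6307,  0.    ,  1.0886, -0.019 ]), 'dq': array([-0.0003,  0.0008, -0.0002, -0.0013, -0.0008,  0.    ]), 'tau': array([ -0.0006, -55.7365, -28.1752,  -0.    ,   0.0071,  -0.    ]), 'position': array([0.1507, 0.606 , 0.2305]), 'tcp_rot': array([-0.382 , -3.1181,  0.0024]), 'ft_force': array([-0.3448,  0.3218, -0.0387]), 'moment': array([-0.0098, -0.0182,  0.0533]), 'finger_force': 0.0, 'finger_gap': 1.0022873915092814}
-0.0187
scene {'fx': 420.4257093564004, 'fy': 420.4257093564004, 'cx': 316.6283205801712, 'cy': 197.37903369964673, 'k1': -0.008505533191381719, 'R': array([[ 0.8573, -0.5146, -0.0133],
       [-0.2222, -0.3467, -0.9113],
       [ 0.4643,  0.7842, -0.4115]]), 't': array([-0.5266,  0.2853,  1.1885])}
top {'fx': 489.92251402285575, 'fy': 489.92251402285575, 'cx': 318.68857345409884, 'cy': 201.79145087695585, 'k1': 0.014576315901541036, 'R': array([[-0.0566, -0.9984,  0.0076],
       [-0.8949,  0.0474, -0.4437],
       [ 0.4426, -0.0319, -0.8961]]), 't': array([-0.0444,  0.6016,  1.6577])}
wrist {'fx': 285.9188879413061, 'fy': 285.9188879413061, 'cx': 315.80510540951184, 'cy': 195.96197869023115, 'k1': -0.039237725707493884, 'mount': array([[-0.0009, -0.9642, -0.2651,  0.0669],
       [ 1.    , -0.0007, -0.0006,  0.001 ],
       [ 0.0004, -0.2651,  0.9642, -0.1418],
       [ 0.    ,  0.    ,  0.    ,  1.    ]])}
```

View pics/scene0.png

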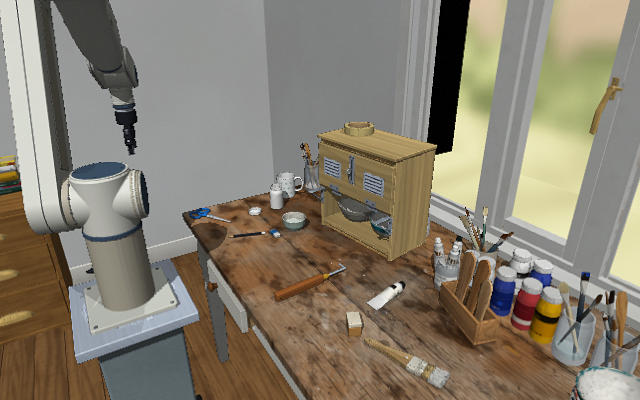

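View pics/top0.png

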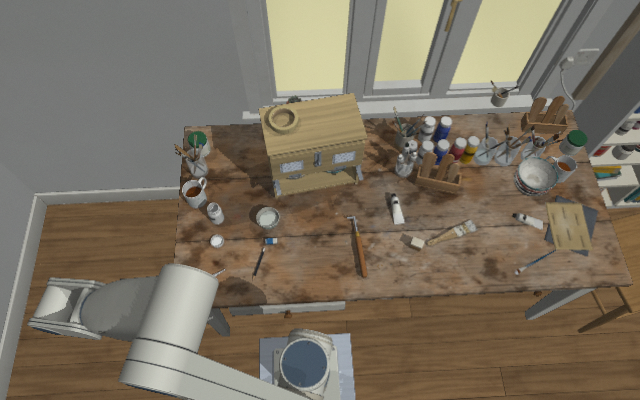

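The scene picture shows the pole at about (275,297)–(343,266) and the cupboard behind it. In the top picture the pole runs from about (364,275) to its hook at (350,217), and the cupboard's front edge from (275,194) to (362,186). I'll crop in to measure these.

```bash
python3 - <<'E'
import cv2
a=cv2.imread("pics/top0.png")[135:285,255:385]; b=cv2.imread("pics/scene0.png")[120:300,265:445]
cv2.imwrite("pics/topc.png",cv2.resize(a,None,fx=4,fy=4,interpolation=cv2.INTER_CUBIC))
cv2.imwrite("pics/scenec.png",cv2.resize(b,None,fx=3.3,fy=3.3,interpolation=cv2.INTER_CUBIC))
E
```

```text
(no output)
```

View pics/topc.png

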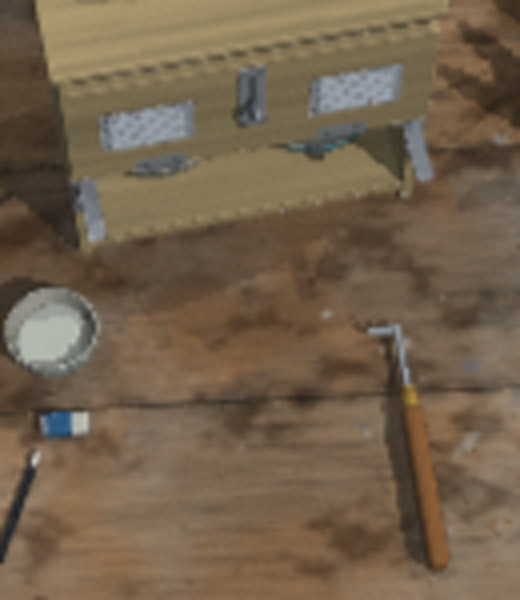

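View pics/scenec.png

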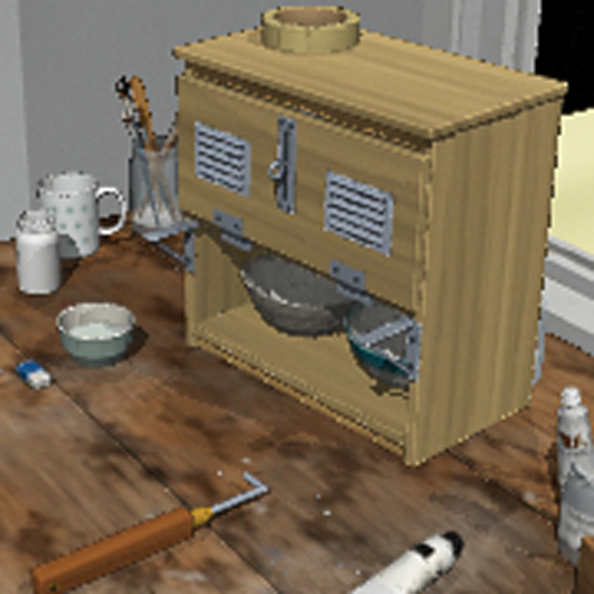

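The crops show the following:
- **Top crop:** pole rear at (438,566), hook corner (397,328), hook tip (369,331), cupboard front bottom corners (85,250) and (405,193).
- **Scene crop:** eye plate from (287,118) to (287,213), with the eye ring near (275,170).

Next I fit the poses.

```bash
cat > h.py <<'E'
import numpy as np
from scipy.optimize import least_squares
from scipy.spatial.transform import Rotation as Ro
from bench import readout,cams,workorder,r
np.set_printoptions(precision=4,suppress=True)
C={n:cams.calibration(n) for n in ["scene","top","wrist"]}
def pix(c,p):
    s=p[:,:2]/p[:,2:]; s=s*(1+c['k1']*(s**2).sum(1,keepdims=True))
    return s*[c['fx'],c['fy']]+[c['cx'],c['cy']]
def proj(n,X,st=None):
    c=C[n]; X=np.atleast_2d(X)
    if n!="wrist": return pix(c,X@np.array(c['R']).T+c['t'])
    M=np.array(c['mount']); Rt=Ro.from_rotvec(st['tcp_rot']).as_matrix()
    T=(X-st['position'])@Rt
    return pix(c,(T-M[:3,3])@M[:3,:3])
def place(v,P): # v=x,y,yaw
    c,s=np.cos(v[2]),np.sin(v[2]); P=np.atleast_2d(P)
    return P@np.array([[c,-s,0],[s,c,0],[0,0,1]]).T+[v[0],v[1],0]
def fit(obs,v0,st=None):
    f=lambda v: np.concatenate([(proj(n,place(v,P),st)-u).ravel() for n,P,u in obs])
    s=least_squares(f,v0,loss='soft_l1'); return s.x,s.fun.reshape(-1,2)
E
python3 - <<'E'
from h import *
tc=lambda x,y:np.array([x/4+255,y/4+135]); sc=lambda x,y:np.array([x/3.3+265,y/3.3+120])
cup=[("top",[0,.17,0],tc(85,250)),("top",[0,-.17,0],tc(405,193)),("scene",[0,-.17,0],sc(412,464)),("scene",[0,.17,0],sc(188,343)),
("scene",[-.012,.168,.171],sc(185,208)),("scene",[-.012,-.168,.171],sc(412,310)),("scene",[-.014,0,.316],sc(287,118)),("scene",[-.014,0,.220],sc(287,213)),("scene",[.185,-.17,0],sc(535,405))]
v,e=fit(cup,[.75,0,0]); print("cup",v,e)
pole=[("top",[-.115,0,.014],tc(438,566)),("top",[.13,0,.014],tc(397,328)),("top",[.13,.028,.014],tc(369,331)),("top",[.068,0,.014],tc(409,390)),
("scene",[.13,0,.014],sc(268,488)),("scene",[.13,.028,.014],sc(247,476)),("scene",[-.115,.01,.028],sc(35,575)),("scene",[.068,0,.014],sc(212,515))]
p,e=fit(pole,[.55,-.1,0]); print("pole",p,e)
for d in [-28,-14,0,14,28]: print(d,(proj("scene",place(v,[-.027,0,.268+d/1000]))[0]-[265,120])*3.3,(proj("top",place(v,[-.027,0,.268+d/1000]))[0]-[255,135])*4)
st=readout.read_state(); print(Ro.from_rotvec(st['tcp_rot']).as_matrix())
E
```

```text
cup [ 0.7186 -0.0754  0.1365] [[-1.6604  0.1921]
 [ 1.0307  0.4123]
 [ 0.3151  0.9737]
 [ 0.4423 -0.4239]
 [-1.2426 -0.5859]
 [ 0.4534  0.6169]
 [ 0.5629 -0.4037]
 [-0.0806 -1.0276]
 [-0.4295 -0.1758]]
pole [ 0.4585 -0.229   0.0937] [[ 1.8856  0.2837]
 [ 0.0438 -0.1021]
 [-0.0194  0.1034]
 [-0.0287 -1.0968]
 [-0.5335  0.4644]
 [ 0.0341  0.06  ]
 [-0.6241 -1.1898]
 [ 0.4486 -0.5599]]
-28 [277.3875 193.9108] [251.6355 124.124 ]
-14 [277.6534 180.4718] [251.7332 116.0887]
0 [277.9213 166.9173] [251.8324 107.9364]
14 [278.1914 153.2459] [251.933   99.6645]
28 [278.4636 139.4563] [252.035   91.2704]
[[-0.9704  0.2414 -0.0004]
 [ 0.2414  0.9704 -0.0014]
 [ 0.     -0.0014 -1.    ]]
```

Emit:
apply_moves([
  {"tx": -33.8, "ty": -22.2},
  {"tx": -33.8, "ty": -22.2},
  {"tx": -33.8, "ty": -22.2},
  {"tx": -33.8, "ty": -22.2},
  {"tx": -33.8, "ty": -22.2},
])

```text
$.steps[0]: bad value
```

Emit:
apply_moves([
  {"tx": -33.8, "ty": -22.2},
  {"tx": -33.8, "ty": -22.2},
  {"tx": -33.8, "ty": -22.2},
  {"tx": -33.8, "ty": -22.2},
  {"tx": -33.8, "ty": -22.2},
])

```text
$.steps[0]: bad value
```

Emit:
apply_moves([
  {"tx": -33.8, "ty": -22.2},
  {"tx": -33.8, "ty": -22.2},
  {"tx": -7.9, "ty": -39.2},
  {"tx": -7.9, "ty": -39.2},
  {"tx": -7.9, "ty": -39.2},
])

```text
$.steps[0]: bad value
```

Emit:
apply_moves([
  {"tx": -7.9, "ty": -39.2},
  {"tx": -7.9, "ty": -39.2},
  {"tx": -7.9, "ty": -39.2},
  {"tx": -7.9, "ty": -39.2},
  {"tx": -7.9, "ty": -39.2},
])

```text
$.steps[0]: bad value
```

Emit:
apply_moves([
  {"tx": -7.9, "ty": -39.2},
  {"tx": -7.9, "ty": -39.2},
  {"tx": -7.9, "ty": -39.2},
  {"tx": -7.9, "ty": -39.2},
  {"rz": -6.5},
])

```text
$.steps[0]: bad value
```

Emit:
apply_moves([
  {"rz": -6.4},
  {"rz": -6.4},
  {"tx": 0},
])

```text
$.steps[0]: bad value
```

Emit:
apply_moves([
  {"tx": -33.8, "ty": -22.2, "tz": 0, "rx": 0, "ry": 0, "rz": 0, "hand": 1},
  {"tx": -33.8, "ty": -22.2, "tz": 0, "rx": 0, "ry": 0, "rz": 0, "hand": 1},
  {"tx": -33.8, "ty": -22.2, "tz": 0, "rx": 0, "ry": 0, "rz": 0, "hand": 1},
  {"tx": -33.8, "ty": -22.2, "tz": 0, "rx": 0, "ry": 0, "rz": 0, "hand": 1},
  {"tx": -33.8, "ty": -22.2, "tz": 0, "rx": 0, "ry": 0, "rz": 0, "hand": 1},
])

```text
t: 0.52
position: [0.2887, 0.4563, 0.231]
tcp_rot: [-0.381, -3.118, 0.001]
ft_force: [0.7, 0.8, 0.7]
finger_gap: 0.998
finger_force: 0.0
```

All keys are required, and the arm tracks with little lag.

Emit:
apply_moves([
  {"tx": -33.8, "ty": -22.2, "tz": 0, "rx": 0, "ry": 0, "rz": 0, "hand": 1},
  {"tx": -33.8, "ty": -22.2, "tz": 0, "rx": 0, "ry": 0, "rz": 0, "hand": 1},
  {"tx": -33.8, "ty": -22.2, "tz": 0, "rx": 0, "ry": 0, "rz": 0, "hand": 1},
  {"tx": -33.8, "ty": -22.2, "tz": 0, "rx": 0, "ry": 0, "rz": 0, "hand": 1},
  {"tx": -33.8, "ty": -22.2, "tz": 0, "rx": 0, "ry": 0, "rz": 0, "hand": 1},
])

```text
t: 0.93
position: [0.4261, 0.3077, 0.2312]
tcp_rot: [-0.382, -3.118, 0.0]
ft_force: [1.3, 0.5, -0.7]
finger_gap: 1.0
finger_force: 0.0
```

Emit:
apply_moves([
  {"tx": -33.8, "ty": -22.2, "tz": 0, "rx": 0, "ry": 0, "rz": 0, "hand": 1},
  {"tx": -33.8, "ty": -22.2, "tz": 0, "rx": 0, "ry": 0, "rz": 0, "hand": 1},
  {"tx": -7.9, "ty": -39.2, "tz": 0, "rx": 0, "ry": 0, "rz": 0, "hand": 1},
  {"tx": -7.9, "ty": -39.2, "tz": 0, "rx": 0, "ry": 0, "rz": 0, "hand": 1},
  {"tx": -7.9, "ty": -39.2, "tz": 0, "rx": 0, "ry": 0, "rz": 0, "hand": 1},
])

```text
t: 1.35
position: [0.4745, 0.1283, 0.2308]
tcp_rot: [-0.382, -3.117, 0.001]
ft_force: [0.8, 0.3, -0.8]
finger_gap: 1.0
finger_force: 0.0
```

Emit:
apply_moves([
  {"tx": -7.9, "ty": -39.2, "tz": 0, "rx": 0, "ry": 0, "rz": 0, "hand": 1},
  {"tx": -7.9, "ty": -39.2, "tz": 0, "rx": 0, "ry": 0, "rz": 0, "hand": 1},
  {"tx": -7.9, "ty": -39.2, "tz": 0, "rx": 0, "ry": 0, "rz": 0, "hand": 1},
  {"tx": -7.9, "ty": -39.2, "tz": 0, "rx": 0, "ry": 0, "rz": 0, "hand": 1},
  {"tx": -7.9, "ty": -39.2, "tz": 0, "rx": 0, "ry": 0, "rz": 0, "hand": 1},
])

```text
t: 1.77
position: [0.4651, -0.0713, 0.2312]
tcp_rot: [-0.382, -3.118, -0.0]
ft_force: [1.2, -0.4, 0.4]
finger_gap: 1.002
finger_force: 0.0
```

Emit:
apply_moves([
  {"tx": -7.9, "ty": -39.2, "tz": 0, "rx": 0, "ry": 0, "rz": 0, "hand": 1},
  {"tx": -7.9, "ty": -39.2, "tz": 0, "rx": 0, "ry": 0, "rz": 0, "hand": 1},
  {"tx": -7.9, "ty": -39.2, "tz": 0, "rx": 0, "ry": 0, "rz": 0, "hand": 1},
  {"tx": -7.9, "ty": -39.2, "tz": 0, "rx": 0, "ry": 0, "rz": -6.5, "hand": 1},
  {"tx": 0, "ty": 0, "tz": 0, "rx": 0, "ry": 0, "rz": -6.4, "hand": 1},
])

```text
t: 2.18
position: [0.4585, -0.2346, 0.2315]
tcp_rot: [0.031, 3.14, -0.004]
ft_force: [0.2, -0.3, 0.2]
finger_gap: 1.0
finger_force: 0.0
```

Emit:
apply_moves([
  {"tx": 0, "ty": 0, "tz": 0, "rx": 0, "ry": 0, "rz": -6.4, "hand": 1},
  {"tx": 0, "ty": 0, "tz": 0, "rx": 0, "ry": 0, "rz": 0, "hand": 1},
])

```text
t: 2.35
position: [0.4581, -0.2295, 0.2309]
tcp_rot: [0.146, -3.137, -0.001]
ft_force: [-0.2, 0.1, -0.6]
finger_gap: 1.001
finger_force: 0.0
```

```bash
python3 - <<'E'
from h import *
import cv2
st=readout.read_state(); print(st); im=cams.capture("wrist"); cv2.imwrite("pics/w1.png",im)
p=[.4585,-.229,.0937]
for P in [[-.115,0,.028],[.045,0,.028],[.13,0,.014],[.13,.028,.014]]: print(P,proj("wrist",place(p,P),st))
E
```

```text
{'t': 2.35, 'joint_pos': array([-0.4876,  0.259 ,  1.8762,  0.    ,  1.0074, -2.1517]), 'dq': array([ 0.0269, -0.0053,  0.01  , -0.0003, -0.0003,  0.1935]), 'tau': array([ -0.7614, -43.4573, -26.7544,  -0.0348,  -0.0246,  -1.5915]), 'position': array([ 0.4581, -0.2295,  0.2309]), 'tcp_rot': array([ 0.1463, -3.1373, -0.0008]), 'ft_force': array([-0.1999,  0.1219, -0.5628]), 'moment': array([ 0.0295, -0.042 , -0.0273]), 'finger_force': 0.0, 'finger_gap': 1.0007510588694999}
[-0.115, 0, 0.028] [[315.2433  74.033 ]]
[0.045, 0, 0.028] [[315.4759 209.3242]]
[0.13, 0, 0.014] [[315.5835 264.1894]]
[0.13, 0.028, 0.014] [[335.6454 264.1471]]
```

View pics/w1.png

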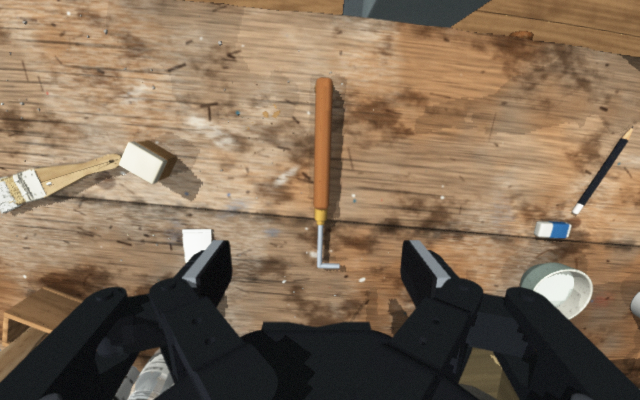

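The wrist picture shows the pole's grip rear at (324,78), the grip/ferrule joint at (320.5,209), the hook corner at (320,266) and the tip at (340,266). I refine the pole's pose from these.

```bash
python3 - <<'E'
from h import *
st=readout.read_state()
obs=[("wrist",[-.115,0,.024],np.array([324.5,78.5])),("wrist",[.045,0,.02],np.array([320.5,209])),("wrist",[.13,0,.014],np.array([320,266])),("wrist",[.13,.028,.014],np.array([340,266]))]
st['tcp_rot']=np.array([.1463,-3.1373,-.0008])
p,e=fit(obs,[.4585,-.229,.09],st); print(p,e)
R=Ro.from_rotvec(st['tcp_rot']).as_matrix(); print(R, (np.array([p[0],p[1],.004])-st['position'])@R*1e3, "yaw of y",np.degrees(np.arctan2(-R[0,1],R[1,1])))
E
```

```text
[ 0.4609 -0.2199  0.0755] [[-0.2017 -1.0998]
 [ 0.7192  0.6251]
 [-0.198   0.1045]
 [-0.1958  0.3812]]
[[-0.9957 -0.0931 -0.0009]
 [-0.0931  0.9957  0.0005]
 [ 0.0009  0.0006 -1.    ]] [ -3.7107   8.5461 226.9352] yaw of y 5.339803763850834
```

Emit:
apply_moves([
  {"tx": -3.7, "ty": 8.5, "tz": 30, "rx": 0, "ry": 0, "rz": 1, "hand": 1},
  {"tx": 0, "ty": 0, "tz": 38, "rx": 0, "ry": 0, "rz": 0, "hand": 1},
  {"tx": 0, "ty": 0, "tz": 38, "rx": 0, "ry": 0, "rz": 0, "hand": 1},
  {"tx": 0, "ty": 0, "tz": 38, "rx": 0, "ry": 0, "rz": 0, "hand": 1},
  {"tx": 0, "ty": 0, "tz": 38, "rx": 0, "ry": 0, "rz": 0, "hand": 1},
])

```text
t: 2.82
position: [0.4617, -0.2191, 0.048]
tcp_rot: [-0.112, 3.139, -0.001]
ft_force: [0.0, -0.2, 0.1]
finger_gap: 0.998
finger_force: 0.0
```

Emit:
apply_moves([
  {"tx": 0, "ty": 0, "tz": 25, "rx": 0, "ry": 0, "rz": 0, "hand": 1},
  {"tx": 0, "ty": 0, "tz": 12, "rx": 0, "ry": 0, "rz": 0, "hand": 1},
  {"tx": 0, "ty": 0, "tz": 5, "rx": 0, "ry": 0, "rz": 0, "hand": 1},
  {"tx": 0, "ty": 0, "tz": 0, "rx": 0, "ry": 0, "rz": 0, "hand": 1},
])

```text
t: 3.15
position: [0.4615, -0.2194, 0.0069]
tcp_rot: [0.115, -3.138, -0.001]
ft_force: [-0.1, 0.4, 0.2]
finger_gap: 0.999
finger_force: 0.0
```

Emit:
apply_moves([
  {"tx": 0, "ty": 0, "tz": 0, "rx": 0, "ry": 0, "rz": 0, "hand": 0.1},
  {"tx": 0, "ty": 0, "tz": 0, "rx": 0, "ry": 0, "rz": 0, "hand": 0.1},
  {"tx": 0, "ty": 0, "tz": 0, "rx": 0, "ry": 0, "rz": 0, "hand": 0.0},
  {"tx": 0, "ty": 0, "tz": 0, "rx": 0, "ry": 0, "rz": 0, "hand": 0.0},
  {"tx": 0, "ty": 0, "tz": 0, "rx": 0, "ry": 0, "rz": 0, "hand": 0.0},
], newtons=80)

```text
t: 3.57
position: [0.4621, -0.2202, 0.0082]
tcp_rot: [-0.116, 3.138, -0.001]
ft_force: [0.3, 0.1, 0.3]
finger_gap: 0.299
finger_force: 0.0
```

Emit:
apply_moves([
  {"tx": 0, "ty": 0, "tz": 0, "rx": 0, "ry": 0, "rz": 0, "hand": 0.0},
  {"tx": 0, "ty": 0, "tz": 0, "rx": 0, "ry": 0, "rz": 0, "hand": 0.0},
  {"tx": 0, "ty": 0, "tz": 0, "rx": 0, "ry": 0, "rz": 0, "hand": 0.0},
], newtons=100)

```text
t: 3.82
position: [0.462, -0.2201, 0.0084]
tcp_rot: [-0.115, 3.138, -0.001]
ft_force: [-0.9, 1.2, 10.9]
finger_gap: 0.208
finger_force: 98.6
```

Emit:
apply_moves([
  {"tx": 0, "ty": 0, "tz": -10, "rx": 0, "ry": 0, "rz": 0, "hand": 0.0},
  {"tx": 0, "ty": 0, "tz": -25, "rx": 0, "ry": 0, "rz": 0, "hand": 0.0},
  {"tx": 0, "ty": 0, "tz": -35, "rx": 0, "ry": 0, "rz": 0, "hand": 0.0},
  {"tx": 0, "ty": 0, "tz": -35, "rx": 0, "ry": 0, "rz": 0, "hand": 0.0},
  {"tx": 0, "ty": 0, "tz": -35, "rx": 0, "ry": 0, "rz": 0, "hand": 0.0},
])

```text
t: 4.23
position: [0.4609, -0.2196, 0.1491]
tcp_rot: [0.116, -3.139, -0.001]
ft_force: [0.9, -0.7, -1.3]
finger_gap: 0.208
finger_force: 97.9
```

Emit:
apply_moves([
  {"tx": 0, "ty": 0, "tz": -35, "rx": 0, "ry": 0, "rz": 0, "hand": 0.0},
  {"tx": 0, "ty": 0, "tz": -35, "rx": 0, "ry": 0, "rz": 0, "hand": 0.0},
  {"tx": 0, "ty": 0, "tz": -30, "rx": 0, "ry": 0, "rz": 0, "hand": 0.0},
  {"tx": 0, "ty": 0, "tz": 0, "rx": 0, "ry": 0, "rz": -3.5, "hand": 0.0},
  {"tx": 0, "ty": 0, "tz": 0, "rx": 0, "ry": 0, "rz": 0, "hand": 0.0},
])

```text
t: 4.65
position: [0.4623, -0.2203, 0.25]
tcp_rot: [-0.215, 3.13, -0.004]
ft_force: [-0.6, -0.0, -1.2]
finger_gap: 0.21
finger_force: 97.9
```

```bash
python3 - <<'E'
from h import *
import cv2
st=readout.read_state(); im=cams.capture("wrist"); print(st); cv2.imwrite("pics/w2.png",im)
R=Ro.from_rotvec(st['tcp_rot']).as_matrix()
H=st['position']+R@[-.13,.015,-.0065]
v=[.7186,-.0754,.1365]
E=place(v,[-.027,0,.265])[0]
print("hook",H,"eye",E,"yaw",np.arctan2(-R[0,1],R[1,1]), "delta tool mm",(E-H)@R*1e3)
for T in [[-.13,0,-.0065],[-.13,.028,-.0065],[-.068,0,-.0065]]: print(proj("wrist",st['position']+R@T,st))
print("eye px",proj("wrist",E,st))
E
```

```text
{'t': 4.65, 'joint_pos': array([-0.4678,  0.2316,  1.8625, -0.0001,  1.0427, -2.1756]), 'dq': array([ 0.0018,  0.0444,  0.0451, -0.0014, -0.0136,  0.0928]), 'tau': array([  0.01  , -45.2422, -29.3365,   0.008 ,   0.0533,  -0.7038]), 'position': array([ 0.4623, -0.2203,  0.25  ]), 'tcp_rot': array([-0.2147,  3.1301, -0.0039]), 'ft_force': array([-0.5793, -0.0412, -1.1947]), 'moment': array([ 0.004 , -0.0143,  0.016 ]), 'finger_force': 97.85043954849243, 'finger_gap': 0.2099459337592531}
hook [ 0.589  -0.1876  0.257 ] eye [ 0.6919 -0.0791  0.265 ] yaw 0.13693711061102765 delta tool mm [-116.7203   93.4995   -7.7929]
[[314.8079 429.9323]]
[[357.3949 429.6947]]
[[314.6006 355.5288]]
eye px [[454.0503 539.4715]]
```

View pics/w2.png

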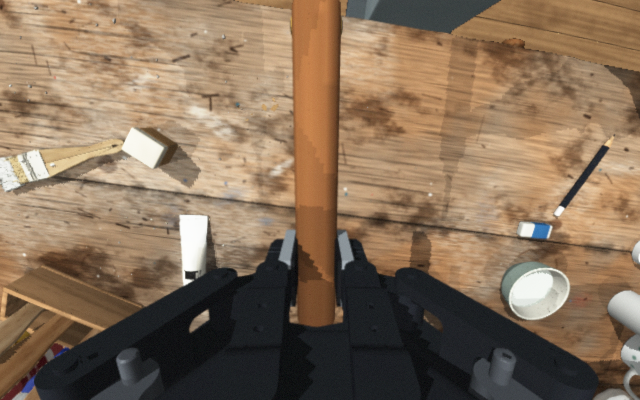

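The wrist picture shows the grip held straight between the pads. The hook is outside this view, so I go in front of the eye, 30 mm high, and measure hook and eye with the fixed cameras.

Emit:
apply_moves([
  {"tx": -25, "ty": 30, "tz": -13, "rx": 0, "ry": 0, "rz": 0, "hand": 0.0},
  {"tx": -25, "ty": 30, "tz": -13, "rx": 0, "ry": 0, "rz": 0, "hand": 0.0},
  {"tx": -25, "ty": 30, "tz": -12, "rx": 0, "ry": 0, "rz": 0, "hand": 0.0},
  {"tx": -2, "ty": 3, "tz": 0, "rx": 0, "ry": 0, "rz": 0, "hand": 0.0},
  {"tx": 0, "ty": 0, "tz": 0, "rx": 0, "ry": 0, "rz": 0, "hand": 0.0},
])

```text
t: 5.12
position: [0.5257, -0.1154, 0.2845]
tcp_rot: [0.215, -3.133, -0.001]
ft_force: [-0.2, 0.9, -2.2]
finger_gap: 0.209
finger_force: 98.1
```

```bash
python3 - <<'E'
from h import *
import cv2
a=cams.capture("scene"); b=cams.capture("top"); st=readout.read_state(); print(st['position'],st['tcp_rot'],st['ft_force'],st['moment'])
R=Ro.from_rotvec(st['tcp_rot']).as_matrix()
v=[.7186,-.0754,.1365]
H=st['position']+R@np.array([[-.13,0,-.0065],[-.13,.028,-.0065],[-.068,0,-.0065]]).T[:, :].T[0] if 0 else st['position']+np.array([[-.13,0,-.0065],[-.13,.028,-.0065],[-.068,0,-.0065]])@R.T
s=proj("scene",H); t=proj("top",H); E=proj("scene",place(v,[-.027,0,.265]))
print(s,t,E,proj("top",place(v,[-.027,0,.265])))
c=s.mean(0).astype(int); d=t.mean(0).astype(int); print(c,d)
A=a[c[1]-37:c[1]+38,c[0]-33:c[0]+33]; B=b[d[1]-37:d[1]+38,d[0]-33:d[0]+33]
cv2.imwrite("pics/f1.png",cv2.resize(np.hstack([A,B]),None,fx=6,fy=6,interpolation=cv2.INTER_CUBIC))
E
```

```text
[ 0.5241 -0.1172  0.2838] [ 0.2114 -3.1311 -0.001 ] [ 0.3126 -0.4156 -1.1861] [-0.0351 -0.0089 -0.0083]
[[342.8192 168.368 ]
 [336.8213 165.9932]
 [327.3946 173.0168]] [[324.6221 168.1558]
 [316.6505 169.4609]
 [328.1944 183.6633]] [[349.1956 171.4694]] [[317.9617 162.4332]]
[335 169] [323 173]
```

View pics/f1.png

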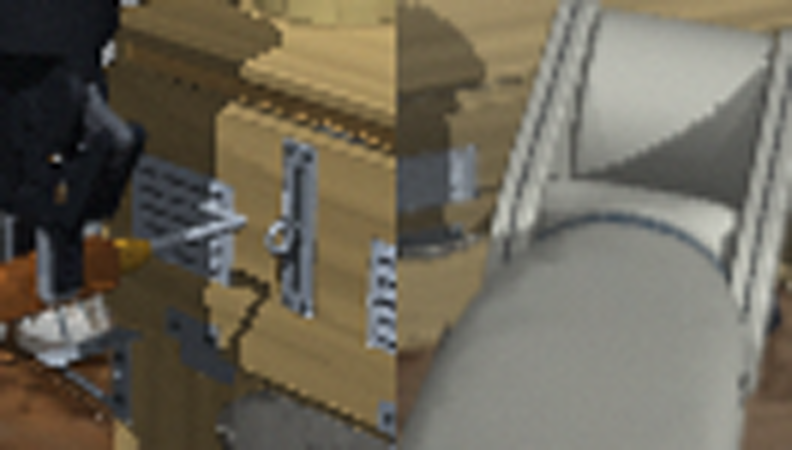

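The left half of the picture shows the hook corner at scene pixel (342.5,168.7), as predicted. The eye is at (348.5,171.7), about 3–4 mm below mid-range. Next I go over the ring and feel down.

Emit:
apply_moves([
  {"tx": -14, "ty": 0, "tz": 0, "rx": 0, "ry": 0, "rz": 0, "hand": 0.0},
  {"tx": -14, "ty": 0, "tz": 0, "rx": 0, "ry": 0, "rz": 0, "hand": 0.0},
  {"tx": -13, "ty": 0, "tz": 0, "rx": 0, "ry": 0, "rz": 0, "hand": 0.0},
  {"tx": 0, "ty": 0, "tz": 2, "rx": 0, "ry": 0, "rz": 0, "hand": 0.0},
  {"tx": 0, "ty": 0, "tz": 2, "rx": 0, "ry": 0, "rz": 0, "hand": 0.0},
])

```text
t: 5.63
position: [0.5649, -0.1128, 0.28]
tcp_rot: [0.209, -3.132, -0.001]
ft_force: [-0.9, -0.6, -1.3]
finger_gap: 0.207
finger_force: 98.2
```

Emit:
apply_moves([
  {"tx": 0, "ty": 0, "tz": 1, "rx": 0, "ry": 0, "rz": 0, "hand": 0.0},
  {"tx": 0, "ty": 0, "tz": 1, "rx": 0, "ry": 0, "rz": 0, "hand": 0.0},
  {"tx": 0, "ty": 0, "tz": 0, "rx": 0, "ry": 0, "rz": 0, "hand": 0.0},
  {"tx": 0, "ty": 0, "tz": 0, "rx": 0, "ry": 0, "rz": 0, "hand": 0.0},
])

```text
t: 5.97
position: [0.5654, -0.112, 0.2793]
tcp_rot: [0.211, -3.134, -0.0]
ft_force: [-0.2, -0.2, -1.3]
finger_gap: 0.209
finger_force: 98.2
```

Emit:
apply_moves([
  {"tx": 0, "ty": 0, "tz": 1, "rx": 0, "ry": 0, "rz": 0, "hand": 0.0},
  {"tx": 0, "ty": 0, "tz": 1, "rx": 0, "ry": 0, "rz": 0, "hand": 0.0},
  {"tx": 0, "ty": 0, "tz": 0, "rx": 0, "ry": 0, "rz": 0, "hand": 0.0},
])

```text
t: 6.22
position: [0.5658, -0.1118, 0.2772]
tcp_rot: [0.212, -3.134, -0.0]
ft_force: [0.4, -0.8, -1.5]
finger_gap: 0.206
finger_force: 98.2
```

Emit:
apply_moves([
  {"tx": 0, "ty": 0, "tz": 1, "rx": 0, "ry": 0, "rz": 0, "hand": 0.0},
  {"tx": 0, "ty": 0, "tz": 1, "rx": 0, "ry": 0, "rz": 0, "hand": 0.0},
  {"tx": 0, "ty": 0, "tz": 0, "rx": 0, "ry": 0, "rz": 0, "hand": 0.0},
])

```text
t: 6.47
position: [0.5659, -0.1118, 0.2751]
tcp_rot: [0.212, -3.134, -0.0]
ft_force: [0.2, -0.0, -1.4]
finger_gap: 0.207
finger_force: 98.2
```

Emit:
apply_moves([
  {"tx": 0, "ty": 0, "tz": 1, "rx": 0, "ry": 0, "rz": 0, "hand": 0.0},
  {"tx": 0, "ty": 0, "tz": 0, "rx": 0, "ry": 0, "rz": 0, "hand": 0.0},
  {"tx": 0, "ty": 0, "tz": 0, "rx": 0, "ry": 0, "rz": 0, "hand": 0.0},
])

```text
t: 6.72
position: [0.5659, -0.1118, 0.2742]
tcp_rot: [0.212, -3.134, -0.0]
ft_force: [0.1, -0.1, -0.9]
finger_gap: 0.208
finger_force: 98.1
```

Emit:
apply_moves([
  {"tx": 0, "ty": 0, "tz": 1, "rx": 0, "ry": 0, "rz": 0, "hand": 0.0},
  {"tx": 0, "ty": 0, "tz": 0, "rx": 0, "ry": 0, "rz": 0, "hand": 0.0},
  {"tx": 0, "ty": 0, "tz": 0, "rx": 0, "ry": 0, "rz": 0, "hand": 0.0},
])

```text
t: 6.97
position: [0.5661, -0.1119, 0.2735]
tcp_rot: [-0.212, 3.134, -0.0]
ft_force: [-0.3, 0.4, -0.1]
finger_gap: 0.208
finger_force: 98.2
```

Emit:
apply_moves([
  {"tx": 0, "ty": 0, "tz": 1, "rx": 0, "ry": 0, "rz": 0, "hand": 0.0},
  {"tx": 0, "ty": 0, "tz": 0, "rx": 0, "ry": 0, "rz": 0, "hand": 0.0},
  {"tx": 0, "ty": 0, "tz": 0, "rx": 0, "ry": 0, "rz": 0, "hand": 0.0},
])

```text
t: 7.22
position: [0.5661, -0.1119, 0.2726]
tcp_rot: [-0.212, 3.134, -0.0]
ft_force: [-0.6, 0.3, 2.5]
finger_gap: 0.214
finger_force: 98.4
```

Emit:
apply_moves([
  {"tx": 0, "ty": 0, "tz": 1, "rx": 0, "ry": 0, "rz": 0, "hand": 0.0},
  {"tx": 0, "ty": 0, "tz": 0, "rx": 0, "ry": 0, "rz": 0, "hand": 0.0},
  {"tx": 0, "ty": 0, "tz": 0, "rx": 0, "ry": 0, "rz": 0, "hand": 0.0},
])

```text
t: 7.47
position: [0.5662, -0.1119, 0.2717]
tcp_rot: [-0.212, 3.134, -0.0]
ft_force: [-0.8, -0.3, 4.6]
finger_gap: 0.208
finger_force: 98.8
```

```bash
python3 - <<'E'
from h import *
s=readout.read_state(); print(s['position'],s['ft_force'],s['moment'])
E
```

```text
[ 0.5662 -0.1119  0.2717] [-0.7876 -0.3284  4.5929] [ 0.1131 -0.352   0.0322]
```

Contact came at TCP z of about 0.274, so the hole centre is at TCP z of about 0.261. Next I feel the ring's front for x.

Emit:
apply_moves([
  {"tx": 0, "ty": 0, "tz": -5, "rx": 0, "ry": 0, "rz": 0, "hand": 0.0},
  {"tx": 15, "ty": 0, "tz": 0, "rx": 0, "ry": 0, "rz": 0, "hand": 0.0},
  {"tx": 15, "ty": 0, "tz": 0, "rx": 0, "ry": 0, "rz": 0, "hand": 0.0},
  {"tx": 0, "ty": 0, "tz": 15.8, "rx": 0, "ry": 0, "rz": 0, "hand": 0.0},
  {"tx": -5, "ty": 0, "tz": 0, "rx": 0, "ry": 0, "rz": 0, "hand": 0.0},
])

```text
t: 7.88
position: [0.5385, -0.1149, 0.2584]
tcp_rot: [0.211, -3.129, -0.002]
ft_force: [-0.4, -0.2, -0.6]
finger_gap: 0.208
finger_force: 98.1
```

Emit:
apply_moves([
  {"tx": -4, "ty": 0, "tz": 0, "rx": 0, "ry": 0, "rz": 0, "hand": 0.0},
  {"tx": -2, "ty": 0, "tz": 0, "rx": 0, "ry": 0, "rz": 0, "hand": 0.0},
  {"tx": 0, "ty": 0, "tz": 0, "rx": 0, "ry": 0, "rz": 0, "hand": 0.0},
  {"tx": 0, "ty": 0, "tz": 0, "rx": 0, "ry": 0, "rz": 0, "hand": 0.0},
])

```text
t: 8.22
position: [0.5478, -0.1143, 0.2609]
tcp_rot: [-0.212, 3.134, -0.0]
ft_force: [0.6, -0.2, -0.9]
finger_gap: 0.211
finger_force: 98.1
```

Emit:
apply_moves([
  {"tx": -1, "ty": 0, "tz": 0, "rx": 0, "ry": 0, "rz": 0, "hand": 0.0},
  {"tx": -1, "ty": 0, "tz": 0, "rx": 0, "ry": 0, "rz": 0, "hand": 0.0},
  {"tx": 0, "ty": 0, "tz": 0, "rx": 0, "ry": 0, "rz": 0, "hand": 0.0},
])

```text
t: 8.47
position: [0.5494, -0.1141, 0.2607]
tcp_rot: [-0.212, 3.134, -0.0]
ft_force: [-0.8, 1.2, -0.2]
finger_gap: 0.209
finger_force: 98.1
```

Emit:
apply_moves([
  {"tx": -1, "ty": 0, "tz": 0, "rx": 0, "ry": 0, "rz": 0, "hand": 0.0},
  {"tx": 0, "ty": 0, "tz": 0, "rx": 0, "ry": 0, "rz": 0, "hand": 0.0},
  {"tx": 0, "ty": 0, "tz": 0, "rx": 0, "ry": 0, "rz": 0, "hand": 0.0},
])

```text
t: 8.72
position: [0.5501, -0.114, 0.2606]
tcp_rot: [0.212, -3.134, 0.0]
ft_force: [0.3, 0.7, -1.3]
finger_gap: 0.206
finger_force: 98.1
```

Emit:
apply_moves([
  {"tx": -1, "ty": 0, "tz": 0, "rx": 0, "ry": 0, "rz": 0, "hand": 0.0},
  {"tx": -1, "ty": 0, "tz": 0, "rx": 0, "ry": 0, "rz": 0, "hand": 0.0},
  {"tx": 0, "ty": 0, "tz": 0, "rx": 0, "ry": 0, "rz": 0, "hand": 0.0},
])

```text
t: 8.97
position: [0.5523, -0.1137, 0.2606]
tcp_rot: [-0.212, 3.134, -0.0]
ft_force: [1.3, 0.1, -1.6]
finger_gap: 0.208
finger_force: 98.1
```

Emit:
apply_moves([
  {"tx": -1, "ty": 0, "tz": 0, "rx": 0, "ry": 0, "rz": 0, "hand": 0.0},
  {"tx": 0, "ty": 0, "tz": 0, "rx": 0, "ry": 0, "rz": 0, "hand": 0.0},
  {"tx": 0, "ty": 0, "tz": 0, "rx": 0, "ry": 0, "rz": 0, "hand": 0.0},
])

```text
t: 9.22
position: [0.5531, -0.1136, 0.2605]
tcp_rot: [0.212, -3.134, -0.0]
ft_force: [-0.4, -0.1, -2.0]
finger_gap: 0.211
finger_force: 98.1
```

Emit:
apply_moves([
  {"tx": -1, "ty": 0, "tz": 0, "rx": 0, "ry": 0, "rz": 0, "hand": 0.0},
  {"tx": 0, "ty": 0, "tz": 0, "rx": 0, "ry": 0, "rz": 0, "hand": 0.0},
  {"tx": 0, "ty": 0, "tz": 0, "rx": 0, "ry": 0, "rz": 0, "hand": 0.0},
])

```text
t: 9.47
position: [0.554, -0.1134, 0.2605]
tcp_rot: [0.212, -3.134, -0.0]
ft_force: [-0.4, -0.2, -0.4]
finger_gap: 0.211
finger_force: 98.1
```

Emit:
apply_moves([
  {"tx": -1, "ty": 0, "tz": 0, "rx": 0, "ry": 0, "rz": 0, "hand": 0.0},
  {"tx": 0, "ty": 0, "tz": 0, "rx": 0, "ry": 0, "rz": 0, "hand": 0.0},
  {"tx": 0, "ty": 0, "tz": 0, "rx": 0, "ry": 0, "rz": 0, "hand": 0.0},
])

```text
t: 9.72
position: [0.5544, -0.1134, 0.2603]
tcp_rot: [0.212, -3.133, -0.0]
ft_force: [-4.1, -1.2, -0.3]
finger_gap: 0.211
finger_force: 98.2
```

Emit:
apply_moves([
  {"tx": -1, "ty": 0, "tz": 0, "rx": 0, "ry": 0, "rz": 0, "hand": 0.0},
  {"tx": 0, "ty": 0, "tz": 0, "rx": 0, "ry": 0, "rz": 0, "hand": 0.0},
  {"tx": 0, "ty": 0, "tz": 0, "rx": 0, "ry": 0, "rz": 0, "hand": 0.0},
])

```text
t: 9.97
position: [0.5546, -0.1133, 0.2601]
tcp_rot: [0.212, -3.131, -0.0]
ft_force: [-8.5, -0.6, 1.3]
finger_gap: 0.207
finger_force: 98.4
```

Front contact came at TCP x of about 0.554. I back off, go right, then forward to hole depth, and feed the hook in from the right.

Emit:
apply_moves([
  {"tx": 6, "ty": 0, "tz": 0, "rx": 0, "ry": 0, "rz": 0, "hand": 0.0},
  {"tx": 0, "ty": -12, "tz": -0.3, "rx": 0, "ry": 0, "rz": 0, "hand": 0.0},
  {"tx": 0, "ty": -14, "tz": 0, "rx": 0, "ry": 0, "rz": 0, "hand": 0.0},
  {"tx": -10, "ty": 0, "tz": 0, "rx": 0, "ry": 0, "rz": 0, "hand": 0.0},
  {"tx": -7.5, "ty": 0, "tz": 0, "rx": 0, "ry": 0, "rz": 0, "hand": 0.0},
])

```text
t: 10.38
position: [0.5723, -0.1387, 0.2612]
tcp_rot: [-0.209, 3.133, -0.001]
ft_force: [0.5, 0.3, -0.6]
finger_gap: 0.213
finger_force: 98.1
```

Emit:
apply_moves([
  {"tx": 0, "ty": 3, "tz": 0, "rx": 0, "ry": 0, "rz": 0, "hand": 0.0},
  {"tx": 0, "ty": 2, "tz": 0, "rx": 0, "ry": 0, "rz": 0, "hand": 0.0},
  {"tx": 0, "ty": 0, "tz": 0, "rx": 0, "ry": 0, "rz": 0, "hand": 0.0},
  {"tx": 0, "ty": 0, "tz": 0, "rx": 0, "ry": 0, "rz": 0, "hand": 0.0},
])

```text
t: 10.72
position: [0.5701, -0.1319, 0.2607]
tcp_rot: [0.213, -3.134, -0.0]
ft_force: [0.4, 0.3, -0.9]
finger_gap: 0.208
finger_force: 98.1
```

Emit:
apply_moves([
  {"tx": 0, "ty": 2, "tz": 0, "rx": 0, "ry": 0, "rz": 0, "hand": 0.0},
  {"tx": 0, "ty": 2, "tz": 0, "rx": 0, "ry": 0, "rz": 0, "hand": 0.0},
  {"tx": 0, "ty": 0, "tz": 0, "rx": 0, "ry": 0, "rz": 0, "hand": 0.0},
])

```text
t: 10.97
position: [0.5696, -0.128, 0.2609]
tcp_rot: [0.212, -3.134, -0.0]
ft_force: [-0.1, 0.4, -1.5]
finger_gap: 0.209
finger_force: 98.1
```

Emit:
apply_moves([
  {"tx": 0, "ty": 2, "tz": 0, "rx": 0, "ry": 0, "rz": 0, "hand": 0.0},
  {"tx": 0, "ty": 1, "tz": 0, "rx": 0, "ry": 0, "rz": 0, "hand": 0.0},
  {"tx": 0, "ty": 0, "tz": 0, "rx": 0, "ry": 0, "rz": 0, "hand": 0.0},
])

```text
t: 11.22
position: [0.5693, -0.1253, 0.2609]
tcp_rot: [-0.212, 3.134, 0.0]
ft_force: [0.2, -0.2, -1.7]
finger_gap: 0.211
finger_force: 98.1
```

Emit:
apply_moves([
  {"tx": 0, "ty": 2, "tz": 0, "rx": 0, "ry": 0, "rz": 0, "hand": 0.0},
  {"tx": 0, "ty": 1, "tz": 0, "rx": 0, "ry": 0, "rz": 0, "hand": 0.0},
  {"tx": 0, "ty": 0, "tz": 0, "rx": 0, "ry": 0, "rz": 0, "hand": 0.0},
])

```text
t: 11.47
position: [0.5689, -0.1223, 0.2608]
tcp_rot: [0.212, -3.134, -0.0]
ft_force: [-0.6, 0.2, -0.6]
finger_gap: 0.206
finger_force: 98.1
```

Emit:
apply_moves([
  {"tx": 0, "ty": 2, "tz": 0, "rx": 0, "ry": 0, "rz": 0, "hand": 0.0},
  {"tx": 0, "ty": 1, "tz": 0, "rx": 0, "ry": 0, "rz": 0, "hand": 0.0},
  {"tx": 0, "ty": 0, "tz": 0, "rx": 0, "ry": 0, "rz": 0, "hand": 0.0},
])

```text
t: 11.72
position: [0.5685, -0.1194, 0.2608]
tcp_rot: [0.212, -3.134, -0.0]
ft_force: [-0.2, -0.1, -0.8]
finger_gap: 0.207
finger_force: 98.1
```

Emit:
apply_moves([
  {"tx": 0, "ty": 2, "tz": 0, "rx": 0, "ry": 0, "rz": 0, "hand": 0.0},
  {"tx": 0, "ty": 2, "tz": 0, "rx": 0, "ry": 0, "rz": 0, "hand": 0.0},
  {"tx": 0, "ty": 0, "tz": 0, "rx": 0, "ry": 0, "rz": 0, "hand": 0.0},
])

```text
t: 11.97
position: [0.5679, -0.1152, 0.2608]
tcp_rot: [0.212, -3.134, -0.0]
ft_force: [0.5, -0.4, -0.8]
finger_gap: 0.209
finger_force: 98.1
```

No resistance, so the pin is going through the hole. I finish the insertion and pull gently.

Emit:
apply_moves([
  {"tx": 0, "ty": 2, "tz": 0, "rx": 0, "ry": 0, "rz": 0, "hand": 0.0},
  {"tx": 0, "ty": 1.5, "tz": 0, "rx": 0, "ry": 0, "rz": 0, "hand": 0.0},
  {"tx": 1, "ty": 0, "tz": 0, "rx": 0, "ry": 0, "rz": 0, "hand": 0.0},
  {"tx": 1, "ty": 0, "tz": 0.3, "rx": 0, "ry": 0, "rz": 0, "hand": 0.0},
  {"tx": 0, "ty": 0, "tz": 0, "rx": 0, "ry": 0, "rz": 0, "hand": 0.0},
])

```text
t: 12.38
position: [0.5653, -0.1124, 0.2605]
tcp_rot: [0.212, -3.134, 0.0]
ft_force: [-0.2, -0.7, -0.9]
finger_gap: 0.212
finger_force: 98.1
```

Emit:
apply_moves([
  {"tx": 0.5, "ty": 0, "tz": 0.1, "rx": 0, "ry": 0, "rz": 0, "hand": 0.0},
  {"tx": 0.5, "ty": 0, "tz": 0.1, "rx": 0, "ry": 0, "rz": 0, "hand": 0.0},
  {"tx": 0, "ty": 0, "tz": 0, "rx": 0, "ry": 0, "rz": 0, "hand": 0.0},
])

```text
t: 12.63
position: [0.5648, -0.1126, 0.2604]
tcp_rot: [-0.211, 3.134, -0.0]
ft_force: [1.3, -1.3, -0.9]
finger_gap: 0.208
finger_force: 98.1
```

Emit:
apply_moves([
  {"tx": 0.5, "ty": 0, "tz": 0.1, "rx": 0, "ry": 0, "rz": 0, "hand": 0.0},
  {"tx": 0.5, "ty": 0, "tz": 0.1, "rx": 0, "ry": 0, "rz": 0, "hand": 0.0},
  {"tx": 0, "ty": 0, "tz": 0, "rx": 0, "ry": 0, "rz": 0, "hand": 0.0},
])

```text
t: 12.88
position: [0.5644, -0.1127, 0.2604]
tcp_rot: [-0.211, 3.132, -0.0]
ft_force: [5.3, 0.6, -1.3]
finger_gap: 0.21
finger_force: 98.0
```

Emit:
apply_moves([
  {"tx": 0.5, "ty": 0, "tz": 0.1, "rx": 0, "ry": 0, "rz": 0, "hand": 0.0},
  {"tx": 0, "ty": 0, "tz": 0, "rx": 0, "ry": 0, "rz": 0, "hand": 0.0},
  {"tx": 0, "ty": 0, "tz": 0, "rx": 0, "ry": 0, "rz": 0, "hand": 0.0},
])

```text
t: 13.13
position: [0.5643, -0.1127, 0.2604]
tcp_rot: [-0.211, 3.132, -0.0]
ft_force: [5.4, 0.8, -1.2]
finger_gap: 0.209
finger_force: 98.0
```

Emit:
apply_moves([
  {"tx": 0.5, "ty": 0, "tz": 0.1, "rx": 0, "ry": 0, "rz": 0, "hand": 0.0},
  {"tx": 0, "ty": 0, "tz": 0, "rx": 0, "ry": 0, "rz": 0, "hand": 0.0},
  {"tx": 0, "ty": 0, "tz": 0, "rx": 0, "ry": 0, "rz": 0, "hand": 0.0},
])

```text
t: 13.38
position: [0.564, -0.1127, 0.2604]
tcp_rot: [-0.211, 3.131, -0.0]
ft_force: [7.1, 1.8, -2.2]
finger_gap: 0.208
finger_force: 97.9
```

Emit:
apply_moves([
  {"tx": 0.5, "ty": 0, "tz": 0.1, "rx": 0, "ry": 0, "rz": 0, "hand": 0.0},
  {"tx": 0, "ty": 0, "tz": 0, "rx": 0, "ry": 0, "rz": 0, "hand": 0.0},
  {"tx": 0, "ty": 0, "tz": 0, "rx": 0, "ry": 0, "rz": 0, "hand": 0.0},
])

```text
t: 13.63
position: [0.5634, -0.1128, 0.2602]
tcp_rot: [-0.211, 3.131, -0.0]
ft_force: [6.9, 0.8, -2.3]
finger_gap: 0.208
finger_force: 97.9
```

Emit:
apply_moves([
  {"tx": 0.8, "ty": 0, "tz": 0.2, "rx": 0, "ry": 0, "rz": 0, "hand": 0.0},
  {"tx": 0.8, "ty": 0, "tz": 0.2, "rx": 0, "ry": 0, "rz": 0, "hand": 0.0},
  {"tx": 0, "ty": 0, "tz": 0, "rx": 0, "ry": 0, "rz": 0, "hand": 0.0},
])

```text
t: 13.88
position: [0.5608, -0.1131, 0.2595]
tcp_rot: [-0.212, 3.134, -0.0]
ft_force: [4.0, 0.4, -1.8]
finger_gap: 0.21
finger_force: 97.9
```

Emit:
apply_moves([
  {"tx": 0.8, "ty": 0, "tz": 0.3, "rx": 0, "ry": 0, "rz": 0, "hand": 0.0},
  {"tx": 0.8, "ty": 0, "tz": 0.3, "rx": 0, "ry": 0, "rz": 0, "hand": 0.0},
  {"tx": 0, "ty": 0, "tz": 0, "rx": 0, "ry": 0, "rz": 0, "hand": 0.0},
])

```text
t: 14.13
position: [0.5577, -0.1133, 0.2584]
tcp_rot: [0.212, -3.132, -0.001]
ft_force: [-0.1, 0.3, -1.7]
finger_gap: 0.207
finger_force: 98.1
```

The catch gave at about 7 N and the hatch is on the hook near 0.1 rad. Now I follow the eye's arc down.

Emit:
apply_moves([
  {"tx": 3.0, "ty": 0, "tz": 1.6, "rx": 0, "ry": 0, "rz": 0, "hand": 0.0},
  {"tx": 3.0, "ty": 0, "tz": 1.6, "rx": 0, "ry": 0, "rz": 0, "hand": 0.0},
  {"tx": 3.0, "ty": 0, "tz": 1.6, "rx": 0, "ry": 0, "rz": 0, "hand": 0.0},
])

```text
t: 14.38
position: [0.5494, -0.1145, 0.2538]
tcp_rot: [0.212, -3.134, -0.0]
ft_force: [0.2, -0.6, -2.1]
finger_gap: 0.205
finger_force: 98.1
```

Emit:
apply_moves([
  {"tx": 2.9, "ty": 0, "tz": 1.65, "rx": 0, "ry": 0, "rz": 0, "hand": 0.0},
  {"tx": 2.9, "ty": 0, "tz": 1.65, "rx": 0, "ry": 0, "rz": 0, "hand": 0.0},
  {"tx": 2.9, "ty": 0, "tz": 1.65, "rx": 0, "ry": 0, "rz": 0, "hand": 0.0},
  {"tx": 0, "ty": 0, "tz": 0, "rx": 0, "ry": 0, "rz": 0, "hand": 0.0},
])

```text
t: 14.72
position: [0.5403, -0.1157, 0.2486]
tcp_rot: [0.212, -3.133, -0.0]
ft_force: [-1.5, 0.5, -0.8]
finger_gap: 0.209
finger_force: 98.1
```

```bash
python3 - <<'E'
from h import *
import cv2
a=cams.capture("scene"); s=readout.read_state(); print(s['position'],s['ft_force'])
cv2.imwrite("pics/g1.png",cv2.resize(a[120:220,290:410],None,fx=6,fy=6,interpolation=cv2.INTER_CUBIC))
E
```

```text
[ 0.5405 -0.1157  0.2487] [-1.0956  0.0549 -0.4948]
```

View pics/g1.png

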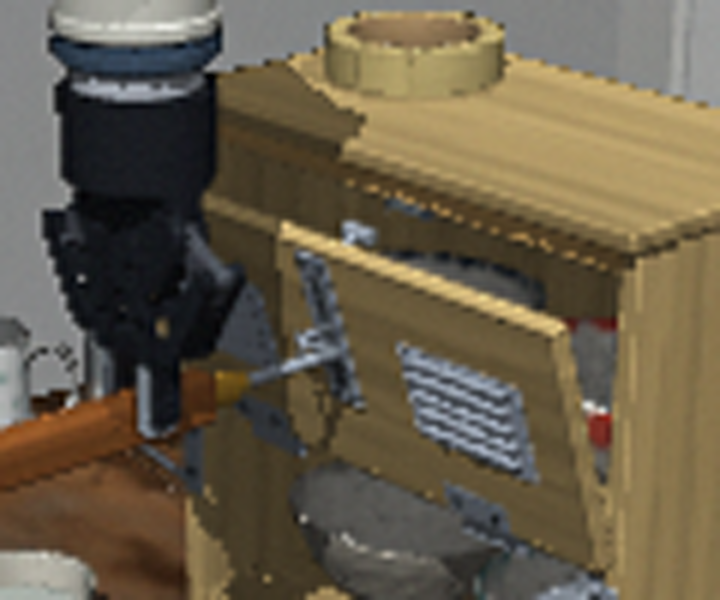

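The picture shows the hatch ajar at about 0.3 rad, with the hook in the eye near (330,345) and the gripper well clear. I continue along the arc.

Emit:
apply_moves([
  {"tx": 2.7, "ty": 0, "tz": 1.94, "rx": 0, "ry": 0, "rz": 0, "hand": 0.0},
  {"tx": 2.7, "ty": 0, "tz": 1.94, "rx": 0, "ry": 0, "rz": 0, "hand": 0.0},
  {"tx": 2.7, "ty": 0, "tz": 1.94, "rx": 0, "ry": 0, "rz": 0, "hand": 0.0},
])

```text
t: 15.02
position: [0.5332, -0.1168, 0.2431]
tcp_rot: [-0.212, 3.134, -0.0]
ft_force: [-0.4, 0.3, -1.9]
finger_gap: 0.21
finger_force: 98.1
```

Emit:
apply_moves([
  {"tx": 2.5, "ty": 0, "tz": 2.2, "rx": 0, "ry": 0, "rz": 0, "hand": 0.0},
  {"tx": 2.5, "ty": 0, "tz": 2.2, "rx": 0, "ry": 0, "rz": 0, "hand": 0.0},
  {"tx": 2.5, "ty": 0, "tz": 2.2, "rx": 0, "ry": 0, "rz": 0, "hand": 0.0},
])

```text
t: 15.27
position: [0.5256, -0.1178, 0.2364]
tcp_rot: [0.212, -3.134, 0.0]
ft_force: [-0.0, -0.1, -1.4]
finger_gap: 0.207
finger_force: 98.1
```

Emit:
apply_moves([
  {"tx": 2.26, "ty": 0, "tz": 2.44, "rx": 0, "ry": 0, "rz": 0, "hand": 0.0},
  {"tx": 2.26, "ty": 0, "tz": 2.44, "rx": 0, "ry": 0, "rz": 0, "hand": 0.0},
  {"tx": 2.26, "ty": 0, "tz": 2.44, "rx": 0, "ry": 0, "rz": 0, "hand": 0.0},
  {"tx": 0, "ty": 0, "tz": 0, "rx": 0, "ry": 0, "rz": 0, "hand": 0.0},
])

```text
t: 15.6
position: [0.5183, -0.1187, 0.2286]
tcp_rot: [0.211, -3.133, -0.0]
ft_force: [-2.2, -0.3, -1.7]
finger_gap: 0.206
finger_force: 98.1
```

Emit:
apply_moves([
  {"tx": 2.0, "ty": 0, "tz": 2.65, "rx": 0, "ry": 0, "rz": 0, "hand": 0.0},
  {"tx": 2.0, "ty": 0, "tz": 2.65, "rx": 0, "ry": 0, "rz": 0, "hand": 0.0},
  {"tx": 2.0, "ty": 0, "tz": 2.65, "rx": 0, "ry": 0, "rz": 0, "hand": 0.0},
])

```text
t: 15.85
position: [0.5131, -0.1195, 0.2212]
tcp_rot: [-0.212, 3.134, -0.0]
ft_force: [-0.9, -0.3, -1.3]
finger_gap: 0.208
finger_force: 98.1
```

Emit:
apply_moves([
  {"tx": 1.73, "ty": 0, "tz": 2.84, "rx": 0, "ry": 0, "rz": 0, "hand": 0.0},
  {"tx": 1.73, "ty": 0, "tz": 2.84, "rx": 0, "ry": 0, "rz": 0, "hand": 0.0},
  {"tx": 1.73, "ty": 0, "tz": 2.84, "rx": 0, "ry": 0, "rz": 0, "hand": 0.0},
])

```text
t: 16.1
position: [0.5078, -0.1202, 0.2125]
tcp_rot: [0.212, -3.134, -0.0]
ft_force: [-1.1, -0.8, -1.6]
finger_gap: 0.21
finger_force: 98.1
```

Emit:
apply_moves([
  {"tx": 1.43, "ty": 0, "tz": 3.0, "rx": 0, "ry": 0, "rz": 0, "hand": 0.0},
  {"tx": 1.43, "ty": 0, "tz": 3.0, "rx": 0, "ry": 0, "rz": 0, "hand": 0.0},
  {"tx": 1.43, "ty": 0, "tz": 3.0, "rx": 0, "ry": 0, "rz": 0, "hand": 0.0},
])

```text
t: 16.35
position: [0.5035, -0.1207, 0.2035]
tcp_rot: [0.212, -3.134, -0.0]
ft_force: [-1.3, -1.2, -1.8]
finger_gap: 0.207
finger_force: 98.1
```

Emit:
apply_moves([
  {"tx": 1.13, "ty": 0, "tz": 3.12, "rx": 0, "ry": 0, "rz": 0, "hand": 0.0},
  {"tx": 1.13, "ty": 0, "tz": 3.12, "rx": 0, "ry": 0, "rz": 0, "hand": 0.0},
  {"tx": 1.13, "ty": 0, "tz": 3.12, "rx": 0, "ry": 0, "rz": 0, "hand": 0.0},
  {"tx": 0, "ty": 0, "tz": 0, "rx": 0, "ry": 0, "rz": 0, "hand": 0.0},
])

```text
t: 16.68
position: [0.4998, -0.1211, 0.1937]
tcp_rot: [0.211, -3.133, -0.001]
ft_force: [-1.8, -0.5, -2.0]
finger_gap: 0.21
finger_force: 97.9
```

Emit:
apply_moves([
  {"tx": 0.81, "ty": 0, "tz": 3.22, "rx": 0, "ry": 0, "rz": 0, "hand": 0.0},
  {"tx": 0.81, "ty": 0, "tz": 3.22, "rx": 0, "ry": 0, "rz": 0, "hand": 0.0},
  {"tx": 0.81, "ty": 0, "tz": 3.22, "rx": 0, "ry": 0, "rz": 0, "hand": 0.0},
])

```text
t: 16.93
position: [0.498, -0.1216, 0.1845]
tcp_rot: [0.212, -3.134, 0.0]
ft_force: [-2.4, -0.9, -1.4]
finger_gap: 0.211
finger_force: 98.1
```

Emit:
apply_moves([
  {"tx": 0.49, "ty": 0, "tz": 3.29, "rx": 0, "ry": 0, "rz": 0, "hand": 0.0},
  {"tx": 0.49, "ty": 0, "tz": 3.29, "rx": 0, "ry": 0, "rz": 0, "hand": 0.0},
  {"tx": 0.49, "ty": 0, "tz": 3.29, "rx": 0, "ry": 0, "rz": 0, "hand": 0.0},
])

```text
t: 17.18
position: [0.4964, -0.1217, 0.1745]
tcp_rot: [0.212, -3.134, -0.0]
ft_force: [-3.0, -0.5, -2.7]
finger_gap: 0.206
finger_force: 98.0
```

Emit:
apply_moves([
  {"tx": 0.16, "ty": 0, "tz": 3.32, "rx": 0, "ry": 0, "rz": 0, "hand": 0.0},
  {"tx": 0.16, "ty": 0, "tz": 3.32, "rx": 0, "ry": 0, "rz": 0, "hand": 0.0},
  {"tx": 0.16, "ty": 0, "tz": 3.32, "rx": 0, "ry": 0, "rz": 0, "hand": 0.0},
])

```text
t: 17.43
position: [0.496, -0.1218, 0.1646]
tcp_rot: [0.212, -3.134, -0.0]
ft_force: [-3.3, -0.3, -1.4]
finger_gap: 0.205
finger_force: 98.0
```

Emit:
apply_moves([
  {"tx": -0.18, "ty": 0, "tz": 3.32, "rx": 0, "ry": 0, "rz": 0, "hand": 0.0},
  {"tx": -0.18, "ty": 0, "tz": 3.32, "rx": 0, "ry": 0, "rz": 0, "hand": 0.0},
  {"tx": -0.18, "ty": 0, "tz": 3.32, "rx": 0, "ry": 0, "rz": 0, "hand": 0.0},
  {"tx": 0, "ty": 0, "tz": 0, "rx": 0, "ry": 0, "rz": 0, "hand": 0.0},
])

```text
t: 17.77
position: [0.4966, -0.1216, 0.1544]
tcp_rot: [0.212, -3.134, -0.0]
ft_force: [-2.8, 0.2, -4.1]
finger_gap: 0.21
finger_force: 97.8
```

Emit:
apply_moves([
  {"tx": 0.3, "ty": 0, "tz": 3.3, "rx": 0, "ry": 0, "rz": 0, "hand": 0.0},
  {"tx": 0, "ty": 0, "tz": 3.3, "rx": 0, "ry": 0, "rz": 0, "hand": 0.0},
  {"tx": -0.3, "ty": 0, "tz": 3.2, "rx": 0, "ry": 0, "rz": 0, "hand": 0.0},
  {"tx": 0, "ty": 0, "tz": 0, "rx": 0, "ry": 0, "rz": 0, "hand": 0.0},
])

```text
t: 18.1
position: [0.4973, -0.1217, 0.1449]
tcp_rot: [-0.211, 3.133, -0.0]
ft_force: [1.2, 0.2, -3.7]
finger_gap: 0.206
finger_force: 97.9
```

Emit:
apply_moves([
  {"tx": -0.4, "ty": 0, "tz": 1.7, "rx": 0, "ry": 0, "rz": 0, "hand": 0.0},
  {"tx": -0.4, "ty": 0, "tz": 1.7, "rx": 0, "ry": 0, "rz": 0, "hand": 0.0},
  {"tx": -0.4, "ty": 0, "tz": 1.7, "rx": 0, "ry": 0, "rz": 0, "hand": 0.0},
  {"tx": 0, "ty": 0, "tz": 0, "rx": 0, "ry": 0, "rz": 0, "hand": 0.0},
])

```text
t: 18.43
position: [0.4982, -0.1216, 0.14]
tcp_rot: [-0.212, 3.134, -0.0]
ft_force: [0.3, 0.2, -2.3]
finger_gap: 0.208
finger_force: 97.9
```

Emit:
apply_moves([
  {"tx": -0.2, "ty": 0, "tz": 1, "rx": 0, "ry": 0, "rz": 0, "hand": 0.0},
  {"tx": -0.2, "ty": 0, "tz": 0.8, "rx": 0, "ry": 0, "rz": 0, "hand": 0.0},
  {"tx": 0, "ty": 0, "tz": 0, "rx": 0, "ry": 0, "rz": 0, "hand": 0.0},
  {"tx": 0, "ty": 0, "tz": 0, "rx": 0, "ry": 0, "rz": 0, "hand": 0.0},
])

```text
t: 18.77
position: [0.4984, -0.1215, 0.1385]
tcp_rot: [-0.212, 3.134, -0.0]
ft_force: [0.1, -0.9, -0.8]
finger_gap: 0.208
finger_force: 98.1
```

The hook carries no load any more, so the hatch rests on its brackets. I slide the pin out to the right.

Emit:
apply_moves([
  {"tx": 0, "ty": 0, "tz": 0.7, "rx": 0, "ry": 0, "rz": 0, "hand": 0.0},
  {"tx": 0, "ty": -2, "tz": 0, "rx": 0, "ry": 0, "rz": 0, "hand": 0.0},
  {"tx": 0, "ty": -3, "tz": 0, "rx": 0, "ry": 0, "rz": 0, "hand": 0.0},
  {"tx": 0, "ty": 0, "tz": 0, "rx": 0, "ry": 0, "rz": 0, "hand": 0.0},
])

```text
t: 19.1
position: [0.4992, -0.127, 0.1377]
tcp_rot: [-0.211, 3.134, -0.0]
ft_force: [0.4, 0.2, -1.4]
finger_gap: 0.209
finger_force: 98.1
```

Emit:
apply_moves([
  {"tx": 0, "ty": -4, "tz": 0, "rx": 0, "ry": 0, "rz": 0, "hand": 0.0},
  {"tx": 0, "ty": -4, "tz": 0, "rx": 0, "ry": 0, "rz": 0, "hand": 0.0},
  {"tx": 0, "ty": -4, "tz": 0, "rx": 0, "ry": 0, "rz": 0, "hand": 0.0},
  {"tx": 0, "ty": 0, "tz": 0, "rx": 0, "ry": 0, "rz": 0, "hand": 0.0},
])

```text
t: 19.43
position: [0.5008, -0.1392, 0.1377]
tcp_rot: [-0.211, 3.134, -0.0]
ft_force: [-0.3, 0.4, -1.3]
finger_gap: 0.207
finger_force: 98.1
```

Emit:
apply_moves([
  {"tx": 0, "ty": -5, "tz": 0, "rx": 0, "ry": 0, "rz": 0, "hand": 0.0},
  {"tx": 0, "ty": -5, "tz": 0, "rx": 0, "ry": 0, "rz": 0, "hand": 0.0},
  {"tx": 0, "ty": 0, "tz": 0, "rx": 0, "ry": 0, "rz": 0, "hand": 0.0},
])

```text
t: 19.68
position: [0.5022, -0.1492, 0.1377]
tcp_rot: [-0.211, 3.134, -0.001]
ft_force: [-0.1, 0.2, -1.7]
finger_gap: 0.208
finger_force: 98.1
```

Emit:
apply_moves([
  {"tx": 0, "ty": -10, "tz": 0, "rx": 0, "ry": 0, "rz": 0, "hand": 0.0},
  {"tx": 20, "ty": 0, "tz": 0, "rx": 0, "ry": 0, "rz": 0, "hand": 0.0},
  {"tx": 35, "ty": 0, "tz": 0, "rx": 0, "ry": 0, "rz": 0, "hand": 0.0},
  {"tx": 35, "ty": -10, "tz": 0, "rx": 0, "ry": 0, "rz": 0, "hand": 0.0},
  {"tx": 0, "ty": -20, "tz": 20, "rx": 0, "ry": 0, "rz": 0, "hand": 0.0},
])

```text
t: 20.1
position: [0.4129, -0.1991, 0.1191]
tcp_rot: [0.213, -3.132, -0.002]
ft_force: [0.6, 1.1, -1.5]
finger_gap: 0.207
finger_force: 98.2
```

Emit:
apply_moves([
  {"tx": 0, "ty": 0, "tz": 35, "rx": 0, "ry": 0, "rz": 0, "hand": 0.0},
  {"tx": 0, "ty": 0, "tz": 35, "rx": 0, "ry": 0, "rz": 0, "hand": 0.0},
  {"tx": 0, "ty": 0, "tz": 20, "rx": 0, "ry": 0, "rz": 0, "hand": 0.0},
  {"tx": 0, "ty": 0, "tz": 10, "rx": 0, "ry": 0, "rz": 0, "hand": 0.0},
  {"tx": 0, "ty": 0, "tz": 0, "rx": 0, "ry": 0, "rz": 0, "hand": 0.0},
])

```text
t: 20.52
position: [0.417, -0.1998, 0.0159]
tcp_rot: [0.211, -3.131, -0.003]
ft_force: [0.0, -1.0, -1.0]
finger_gap: 0.21
finger_force: 98.2
```

```bash
python3 - <<'E'
from h import *
import cv2
s=readout.read_state(); print(s['position'],s['ft_force'])
a=cams.capture("scene")
cv2.imwrite("pics/g2.png",cv2.resize(a[120:320,240:440],None,fx=3,fy=3,interpolation=cv2.INTER_CUBIC))
R=Ro.from_rotvec(s['tcp_rot']).as_matrix()
print((proj("scene",s['position']+np.array([[-.13,0,-.0057],[.115,0,-.0057]])@R.T)-[240,120])*3)
print("hatch far edge",(proj("scene",place([.7186,-.0754,.1365],[[-.151,.168,.17],[-.151,-.168,.17]]))-[240,120])*3)
E
```

```text
[ 0.417  -0.1998  0.0159] [ 0.025  -1.0212 -1.0106]
[[264.0288 435.3418]
 [ 58.7856 530.5558]]
hatch far edge [[144.2591 218.5255]
 [350.495  327.5224]]
```

View pics/g2.png

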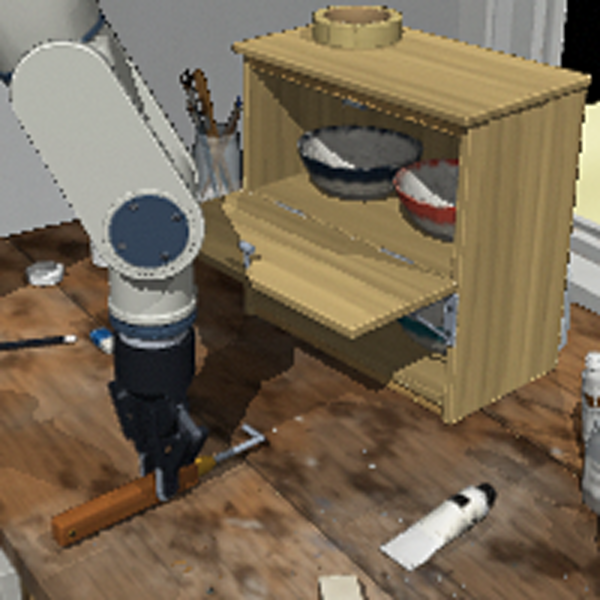

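The hatch lies level on its brackets, with its right far corner at (350,333), and the pole hangs just above the bench. I set it down and release.

Emit:
apply_moves([
  {"tx": 0, "ty": 0, "tz": 3, "rx": 0, "ry": 0, "rz": 0, "hand": 0.0},
  {"tx": 0, "ty": 0, "tz": 2, "rx": 0, "ry": 0, "rz": 0, "hand": 0.0},
  {"tx": 0, "ty": 0, "tz": 1, "rx": 0, "ry": 0, "rz": 0, "hand": 0.0},
  {"tx": 0, "ty": 0, "tz": 0, "rx": 0, "ry": 0, "rz": 0, "hand": 0.0},
  {"tx": 0, "ty": 0, "tz": 0, "rx": 0, "ry": 0, "rz": 0, "hand": 0.0},
])

```text
t: 20.98
position: [0.4185, -0.2002, 0.0123]
tcp_rot: [-0.212, 3.133, -0.001]
ft_force: [-0.1, -0.5, -1.2]
finger_gap: 0.21
finger_force: 98.2
```

Emit:
apply_moves([
  {"tx": 0, "ty": 0, "tz": 0.7, "rx": 0, "ry": 0, "rz": 0, "hand": 0.0},
  {"tx": 0, "ty": 0, "tz": 0, "rx": 0, "ry": 0, "rz": 0, "hand": 0.0},
  {"tx": 0, "ty": 0, "tz": 0, "rx": 0, "ry": 0, "rz": 0, "hand": 0.0},
])

```text
t: 21.23
position: [0.4181, -0.2, 0.0111]
tcp_rot: [-0.212, 3.134, -0.0]
ft_force: [0.5, 0.7, -0.9]
finger_gap: 0.211
finger_force: 98.2
```

Emit:
apply_moves([
  {"tx": 0, "ty": 0, "tz": 1, "rx": 0, "ry": 0, "rz": 0, "hand": 0.0},
  {"tx": 0, "ty": 0, "tz": 0.5, "rx": 0, "ry": 0, "rz": 0, "hand": 0.0},
  {"tx": 0, "ty": 0, "tz": 0, "rx": 0, "ry": 0, "rz": 0, "hand": 0.0},
])

```text
t: 21.48
position: [0.418, -0.2, 0.0093]
tcp_rot: [0.212, -3.134, -0.0]
ft_force: [-0.1, -0.1, -1.2]
finger_gap: 0.211
finger_force: 98.2
```

Emit:
apply_moves([
  {"tx": 0, "ty": 0, "tz": 0.7, "rx": 0, "ry": 0, "rz": 0, "hand": 0.0},
  {"tx": 0, "ty": 0, "tz": 0, "rx": 0, "ry": 0, "rz": 0, "hand": 0.0},
  {"tx": 0, "ty": 0, "tz": 0, "rx": 0, "ry": 0, "rz": 0, "hand": 0.0},
])

```text
t: 21.73
position: [0.4181, -0.2, 0.0087]
tcp_rot: [0.212, -3.134, -0.0]
ft_force: [0.1, 0.2, -1.0]
finger_gap: 0.211
finger_force: 98.2
```

Emit:
apply_moves([
  {"tx": 0, "ty": 0, "tz": 0.7, "rx": 0, "ry": 0, "rz": 0, "hand": 0.0},
  {"tx": 0, "ty": 0, "tz": 0, "rx": 0, "ry": 0, "rz": 0, "hand": 0.0},
  {"tx": 0, "ty": 0, "tz": 0, "rx": 0, "ry": 0, "rz": 0, "hand": 0.0},
])

```text
t: 21.98
position: [0.4181, -0.2, 0.0084]
tcp_rot: [-0.212, 3.134, -0.0]
ft_force: [-1.9, 0.3, 6.0]
finger_gap: 0.212
finger_force: 99.3
```

Emit:
apply_moves([
  {"tx": 0, "ty": 0, "tz": 0.6, "rx": 0, "ry": 0, "rz": 0, "hand": 0.0},
  {"tx": 0, "ty": 0, "tz": 0, "rx": 0, "ry": 0, "rz": 0, "hand": 0.0},
  {"tx": 0, "ty": 0, "tz": 0, "rx": 0, "ry": 0, "rz": 0, "hand": 0.0},
])

```text
t: 22.23
position: [0.4181, -0.2, 0.0084]
tcp_rot: [-0.212, 3.134, -0.0]
ft_force: [-3.0, 1.3, 15.4]
finger_gap: 0.209
finger_force: 100.7
```

Emit:
apply_moves([
  {"tx": 0, "ty": 0, "tz": -0.8, "rx": 0, "ry": 0, "rz": 0, "hand": 0.0},
  {"tx": 0, "ty": 0, "tz": 0, "rx": 0, "ry": 0, "rz": 0, "hand": 0.4},
  {"tx": 0, "ty": 0, "tz": 0, "rx": 0, "ry": 0, "rz": 0, "hand": 0.6},
  {"tx": 0, "ty": 0, "tz": 0, "rx": 0, "ry": 0, "rz": 0, "hand": 0.8},
  {"tx": 0, "ty": 0, "tz": 0, "rx": 0, "ry": 0, "rz": 0, "hand": 0.8},
])

```text
t: 22.65
position: [0.4181, -0.2, 0.0081]
tcp_rot: [0.212, -3.134, -0.0]
ft_force: [0.4, 0.5, 0.1]
finger_gap: 0.764
finger_force: 0.0
```

Emit:
apply_moves([
  {"tx": 0, "ty": 0, "tz": 0, "rx": 0, "ry": 0, "rz": 0, "hand": 0.8},
  {"tx": 0, "ty": 0, "tz": 0, "rx": 0, "ry": 0, "rz": 0, "hand": 0.8},
  {"tx": 0, "ty": 0, "tz": -10, "rx": 0, "ry": 0, "rz": 0, "hand": 0.8},
  {"tx": 0, "ty": 0, "tz": -20, "rx": 0, "ry": 0, "rz": 0, "hand": 0.8},
  {"tx": 0, "ty": 0, "tz": -30, "rx": 0, "ry": 0, "rz": 0, "hand": 0.8},
])

```text
t: 23.07
position: [0.4166, -0.1993, 0.0678]
tcp_rot: [0.211, -3.131, -0.004]
ft_force: [0.2, -0.2, -0.0]
finger_gap: 0.801
finger_force: 0.0
```

Emit:
apply_moves([
  {"tx": 0, "ty": 0, "tz": -30, "rx": 0, "ry": 0, "rz": 0, "hand": 0.8},
  {"tx": 0, "ty": 0, "tz": -35, "rx": 0, "ry": 0, "rz": 0, "hand": 0.8},
  {"tx": 0, "ty": 0, "tz": -35, "rx": 0, "ry": 0, "rz": 0, "hand": 0.8},
  {"tx": 0, "ty": 0, "tz": -35, "rx": 0, "ry": 0, "rz": 0, "hand": 0.8},
  {"tx": 0, "ty": 0, "tz": 0, "rx": 0, "ry": 0, "rz": 0, "hand": 0.8},
])

```text
t: 23.48
position: [0.4214, -0.2017, 0.2101]
tcp_rot: [-0.211, 3.125, -0.009]
ft_force: [1.9, 0.2, 0.4]
finger_gap: 0.798
finger_force: 0.0
```

```bash
python3 - <<'E'
from h import *
import cv2
s=readout.read_state(); print(s['position'],s['ft_force'],s['finger_gap'])
a=cams.capture("wrist"); b=cams.capture("scene")[130:320,250:450]
cv2.imwrite("pics/end.png",np.hstack([cv2.resize(a,(480,300)),cv2.resize(b,(316,300),interpolation=cv2.INTER_CUBIC)]))
E
```

```text
[ 0.4214 -0.2017  0.2101] [1.8692 0.1709 0.3666] 0.7984173307468542
```

View pics/end.png

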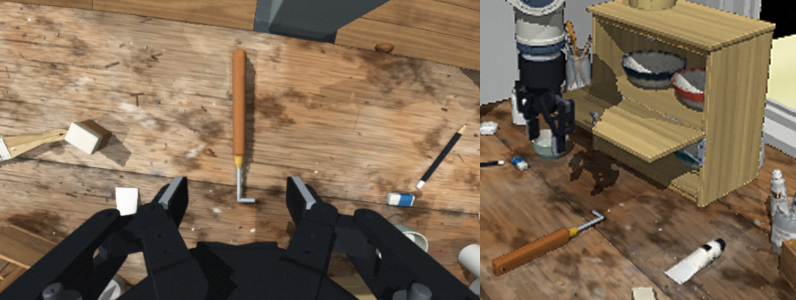

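The final picture shows the pole flat on the bench, from (238,50) to the hook at (245,200), and clear of the cupboard. The hatch is fully open and nothing else has moved. I hand in.

```bash
python3 -c "
from bench import workorder
print(workorder.hand_in())"
```

```text
the job is handed in; nothing more can be done
None
```

The hatch is fully open on its brackets and the pole is unhooked and lying flat on the bench, clear of the cupboard. The catch gave at about 7 N, nothing else on the bench was moved, and I handed the job in at about 24 s.

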